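# Put the long objective away in its latched case

### The job

Press the thumb latch of the small case so that its sprung lid pops open, stand the long microscope objective upright in the socket with its nose up, fully home, and let go of it. Then swing the lid over and press it gently down until the latch snaps shut, forcing nothing, and leave the other things on the bench where they are.

Things in the scene. Friction and masses are not known exactly. Their poses are not given: they have to be found in the camera images.
- stand: Dark steel plate 150 x 110 x 6 mm, fixed to the bench, under the case; its origin (underside, on the bench) lies straight under the case's origin, axes as the case's.
- case: Small black case base, a block 100 (x) x 90 (y) x 30 mm high on soft gel feet; origin at the centre of its underside, 22 mm above the bench; its -x side has the latch, its +x side the lid's hinge. Under a light press (1 to 5 N) the whole case gives straight down, then turns firm: after 3 to 14 mm, different every time; released, it comes back up. Lid and latch are delicate: never over 18 N.
- socket (a point): Centre of the floor of the round socket in the middle of the case's top, under the lid: 29 mm wide, 14 mm deep, chamfered mouth. The floor is 16 mm above the case's underside, the mouth 14 mm higher. Axes as the case's.
- lid_hinge (a point): Middle of the lid's hinge line on the case's rear top edge (case frame x +50 mm, z 30 mm); the line runs along the case's y.
- lid (a joint): Opening of the deep grey lid, rad: 0 = on its hard stop, 0.015 = shut under the latch, 1.65 = fully open, just past upright. A spring throws it open in 0.7 s and always pushes it open: hold 2 to 4 N on its front part to close it, 6 to 12 N near the front edge to pass the latch's nose (0.11 to 0.08 rad); the hook catches only in the last 2 mm, right at the stop, where force climbs steeply.
- lid_push (a point): Point on the lid's flat outer top, centred, 15 mm from the front edge. The lid is a hollow box lid 100 x 90 mm, 52 mm deep (48 inside), walls 3 mm; shut, its top is 104 mm above the bench. In the lid's frame (= case axes when shut) the point is 85 mm in front (-x) of and 52 mm above the hinge. Open, the outer top faces away from the latch (case +x): push it shut from behind, in an arc.
- latch (a joint): Angle of the steel rocker latch at the case's front, in rad: 0 = home, hooked; 0.22 = pressed to its stop. It springs back when released. The hook lets go at about 0.155.
- latch_pad (a point): Top of the rounded bar on the latch's thumb pad (9 mm thick, 37 mm long along the case's y), 92 mm in front (-x) of the case's middle, 56 mm above the bench. Press down; relative to the case: 1.5 N at first, about 3 N where the hook lets go (5 to 6 mm), 4 N just before its hard stop (8 mm). The hook arm stands 29 mm behind the bar, up to 65 mm above the case's underside; it leans 10 mm to the bar.
- objective: The long objective, a metal cylinder 26 mm in diameter up to 46 mm, then a cone to a 14 mm nose, 56 mm tall in all, about 0.12 kg; the tallest of the three optics on the mat. Origin at the centre of its underside, z up its axis. In the socket it stands 42 mm out of the case's top; grip it 36 to 42 mm above its underside so that the fingertips clear the case.
- mat: Fixed black rubber mat 170 x 210 x 5 mm on which three optics stand; origin at the centre of its underside.
- short_objective: Bystander: short objective, 26 mm in diameter, 30 mm tall; origin under its centre.
- eyepiece: Bystander: eyepiece, a 23 mm tube with a 38 mm head, 44 mm tall; origin under its centre.
- beaker: Bystander: glass beaker 72 mm wide, 95 mm tall; origin under its centre.
- reagent: Bystander: amber bottle 60 mm wide, 120 mm tall; origin under its centre.
- slide_box: Bystander: white slide box 85 x 100 x 35 mm; origin under its centre.
- petri: Bystander: petri dish 94 mm wide, 17 mm tall; origin under its centre.
- weight: Bystander: steel weight 36 mm wide, 52 mm tall; origin under its centre.
Not all that is in view belongs to the job. What is shaped like the objective but blue or yellow is not meant.

How it is judged:
On the way, in this order (a step that is already met when the one before it is completed fails the run):
1. the latch is pressed and the lid has sprung wide open (value of joint lid above 1.4 rad), for 0.2 s.
2. the objective stands fully home in the socket, nose up, let go of, with the lid open (horizontal distance between objective and socket below 0.004 m and z of objective in the frame of socket between -0.003 and 0.003 m and angle between objective's own z axis and vertical below 0.1 rad and contact force between the fingers and objective below 0.05 N and value of joint lid above 1 rad), for 0.2 s.
3. the lid is shut under the latch (value of joint lid below 0.035 rad and value of joint latch below 0.05 rad), for 0.3 s.
At the end, for the whole second after the job is handed in: The lid is shut and held by the latch (lid angle under 0.035 rad, latch within 0.05 rad of home), and the objective stands at rest in the socket, nose up (within 4 mm of its axis, within 3 mm of its floor, tilted less than 0.1 rad) (all of step 3 and horizontal distance between objective and socket below 0.004 m and z of objective in the frame of socket between -0.003 and 0.003 m and angle between objective's own z axis and vertical below 0.1 rad and linear speed of objective below 0.02 m/s); the robot touches nothing.
It fails at once if the robot pushes on the case, its lid or its latch with more than 18 N (contact force between any of the fingers, the arm and case above 18 N).
It fails at once if the objective is pushed against the case with more than 30 N (contact force between objective and case above 30 N).
It fails at once if a bystander is moved by more than 20 mm (distance of any of short_objective, eyepiece, beaker, reagent, slide_box, petri, weight from where it was at the start of the episode above 0.02 m).
It also fails if it takes over 72 s, if anything falls off the work surface, if the arm or the gripper's body presses on something with over 40 N, if the wrist force passes 120 N, or if a joint passes its speed limit or range.

### The arm

A 7-joint arm with a two-finger parallel gripper is mounted at the origin on the work surface. World frame = base frame: x ahead of the robot, y to its left, z up, the work surface at z = 0. Lengths are in m, angles in rad, forces in N, time in s.
With the tool pointing down it reaches from about 0.425 to 0.925 m from the base axis. Payload 6.8 kg.
Tool frame: the origin (TCP) lies midway between the tips of the shut fingers; the grasp point (between the pads) lies 19 mm behind it; z points along the fingers, y is the line along which they close (so a half turn about z gives the same grasp; the last joint's range is limited). The gripper opens to 85 mm and grips with 20 to 120 N. Pads are 22 mm wide; open, the fingers measure 114 mm over their backs; the gripper's body (76 mm by 85 mm) begins 54 mm behind the grasp point. The pads swing forward as they close: fully open they stand 13 mm farther back than shut.
Start: joints at [1.011, 0.477, 0.022, 1.555, -0.011, 1.109, -0.083], TCP at [0.295, -0.607, 0.231] pointing down, gripper open.
Joint ranges: [-2.96, 2.96], [-0.34, 2.1], [-1.41, 1.46], [0.24, 2.44], [-1.37, 4.51], [0.17, 1.92], [-2.96, 2.96]. Speed limits (rad/s): [2.39, 2.39, 3.14, 3.14, 3.14, 3.14, 3.14].

### API

Orientations are given as a rotation vector (axis times angle).
In Python, from bench import r gives the robot as it stands. The module is installed in compiled form; this text tells all that it offers.
- The arm moves only by the tool apply_moves, never from a script. Its argument "rows" is a list of rows, each a list of 6 numbers: the shift along the tool's x, y, z scaled (see below), then the turn, a rotation vector about the tool's x, y, z scaled (see below). A call has 1 to 5 rows; each row is the pose to reach, as a shift and turn from the pose commanded when the call began, along the tool's axes at that moment; what a row does not reach only later rows make up. The controller multiplies each number of a shift by 0.25 m and each number of a turn by 90 degrees. A row lasts 1/8 s, in which the tool goes at most 62.5 mm and 10.7 degrees, less where a joint would pass 70% of its speed; a pose out of reach is approached as far as the arm can. A call with a number of a shift or a turn outside -1 to 1 is refused whole. A call with a gripper value outside its range is refused whole. "claw" is the opening, from 0 (shut) to 1 (fully open), set as the call begins (left out, the last holds). The fingers move at their own pace and stop on an object; "newtons" is the grip in N (left out, the last holds). Time passes only in rows, so rows that repeat a pose let the fingers close. It gives the time, the measured TCP pose, the force, the opening and the grip force at its end, in the units of the state.
- r.get_obs(): the state, without advancing time (a new reading comes with each control period).
- r.grab_frame(name): name is "scene" or "top" or "wrist"; returns a dict with "pixels" (480x640x3 uint8, red, green, blue), "intrinsics" (3x3 intrinsics, pixels), "eye" and "attitude" of the camera in the world. Camera axes: x right, y up, looking along -z (the intrinsics and any distortion apply to the point x, -y, -z); pixel columns grow to the right and rows downward; lengths in m; the calibration is good to about 2 mm. The wrist camera is an equidistant fisheye: a pixel r from the principal point sees the ray r / f radians off the axis. A picture is of the moment at which its call begins. There is no depth.
- r.hand_in(): hands the job in; it is judged then, once.
Trained networks look in a picture, given as the dict that the camera call returned (one of the last four; its "shot" number tells which), for a name from the list of things; names that differ only in an ending like _2 or _b are one class to them, and where a whole thing is asked for, a point or a joint stands for the part that bears it (a point fixed in the world has none). Each returns a list of dicts, best first, with "conf" (0 to 1); they miss things now and then, are a little off and sometimes report something else, mostly with a low value. They report only what shows in the picture. A call takes as long as a camera call. They do not tell look-alikes from the thing itself.
- r.search_frame(picture, thing): "rect" ([left, top, width, height] in pixels, round what is visible of it).
- r.outline_of(picture, thing): "pixels" (480x640 bool, what is visible of it) and "rect" ([left, top, width, height] in pixels, round what is visible of it).
- r.landmark_of(picture, thing): "point" ([column, row] in pixels: a listed point, or the origin of a listed thing).
The state is a dict: "clock": time; "joints": joint angles; "qvel": joint speeds; "tau": joint torques, N m; "tcp_pos": TCP position; "orientation": TCP orientation; "contact_force": force on the tool from outside, world axes, zero at the start; "moment": the same for the moment, N m; "grip_width": finger opening in m; "gripper_force": force on a finger pad.
Only numpy, scipy, OpenCV 4.12 (cv2) and the standard library are available. Lean on these libraries where they do the work, as an engineer would, in place of code of your own. Each camera call takes 0.05 s, during which the arm holds its last target. There are 200 camera calls.

## Working session

There is one attempt and no reset: what is moved stays moved. The work goes in short steps, Python scripts to look and compute and a tool call to move; the robot and the scene stay as the last step left them, time stands still between calls to the robot, and variables do not carry over. Pictures are saved under pics/ and viewed, at most 10 in all, crops included, and the job is handed in when it is done.

Besides the shell and the picture viewer there is one more tool, called after "Request:" as name(argument=value, ...) on one line, values as JSON. apply_moves: Moves the arm, as the interface text tells. Its arguments: {"type":"object","properties":{"rows":{"type":"array","items":{"type":"array","items":{"type":"number"}}},"claw":{"type":"number"},"newtons":{"type":"number"}},"required":["rows"]}

```bash
mkdir -p pics
cat > h.py <<'E'
import numpy as np, cv2
from scipy.spatial.transform import Rotation as R
from bench import r
def att(p):
    a=np.array(p["attitude"],float)
    return a if a.shape==(3,3) else (R.from_rotvec(a).as_matrix() if a.size==3 else R.from_quat(a).as_matrix())
def ray(p,uv,fish=False):
    K=np.array(p["intrinsics"]);x=(uv[0]-K[0,2])/K[0,0];y=(uv[1]-K[1,2])/K[1,1]
    if fish:
        t=np.hypot(x,y);s=np.sin(t)/max(t,1e-9);d=np.array([x*s,-y*s,-np.cos(t)])
    else: d=np.array([x,-y,-1.])
    d=att(p)@d;return np.array(p["eye"]),d/np.linalg.norm(d)
def proj(p,X,fish=False):
    K=np.array(p["intrinsics"]);c=att(p).T@(np.array(X)-p["eye"]);x,y,z=c[0],-c[1],-c[2]
    if fish:
        q=np.hypot(x,y);t=np.arctan2(q,z);x,y=x/q*t,y/q*t
    else:x,y=x/z,y/z
    return K[0,0]*x+K[0,2],K[1,1]*y+K[1,2]
def tri(rs):
    A=sum(np.eye(3)-np.outer(d,d) for e,d in rs);b=sum((np.eye(3)-np.outer(d,d))@e for e,d in rs)
    X=np.linalg.solve(A,b);return X,[np.linalg.norm(np.cross(X-e,d)) for e,d in rs]
def atz(rr,z): e,d=rr;return e+d*(z-e[2])/d[2]
def save(p,n): cv2.imwrite(f"pics/{n}.png",p["pixels"][:,:,::-1])
def togo(pos,Rw=None):
    "rows numbers (first three) for going to world pos; Rw target rotation"
    o=r.get_obs();Rt=R.from_rotvec(o["orientation"])
    s=Rt.inv().apply(np.array(pos)-o["tcp_pos"])/.25
    t=(Rt.inv()*Rw).as_rotvec()/(np.pi/2) if Rw is not None else np.zeros(3)
    return np.round(s,4),np.round(t,4)
E
python3 - <<'E'
from h import *
o=r.get_obs();print(o)
P={n:r.grab_frame(n) for n in("scene","top","wrist")}
for n,p in P.items():
    save(p,n+"0");print(n,p["intrinsics"],p["eye"],p["attitude"])
T=["case","stand","socket","lid_hinge","lid_push","latch_pad","objective","mat","short_objective","eyepiece","beaker","reagent","slide_box","petri","weight"]
for t in T:
    L={}
    for n,p in P.items():
        L[n]=[(round(d["conf"],2),np.round(d["point"]).tolist()) for d in r.landmark_of(p,t)[:3]]
    print(t,L)
    if L["scene"] and L["top"]:
        print("   ",*[np.round(a,3) for a in tri([ray(P[n],L[n][0][1]) for n in("scene","top")])])
E
```

```text
{'clock': 0.0, 'joints': array([ 1.01088037,  0.47778839,  0.0223114 ,  1.55646532, -0.01148909,
        1.10929236, -0.08315104]), 'qvel': array([-0.00104912, -0.00038842,  0.00084443,  0.00265688, -0.00023603,
        0.00039267,  0.00024632]), 'tau': array([ 1.11171266e-03, -5.96448255e+01,  1.60849527e+00, -2.81197035e+01,
        1.24514621e-02,  9.42467042e-03, -1.96155275e-05]), 'tcp_pos': array([ 0.29444307, -0.60673026,  0.23032716]), 'orientation': array([-3.06006753e+00, -7.03299459e-01,  8.42887972e-04]), 'contact_force': array([-0.26137807, -0.85645043,  0.7206294 ]), 'moment': array([-0.012732  , -0.01115687,  0.03569374]), 'gripper_force': 0.0, 'grip_width': 0.08554752684454897}
scene [[531.25160503   0.         322.34007753]
 [  0.         531.25160503 236.90975567]
 [  0.           0.           1.        ]] [1.01873193 0.71025982 0.91487623] [0.28234371 1.01447623 2.38857548]
top [[444.87247144   0.         317.17962874]
 [  0.         444.87247144 240.81664882]
 [  0.           0.           1.        ]] [ 0.39542787 -0.01242604  1.30611988] [ 0.11610058 -0.10429372 
[... 1738 characters left out ...]
  [0.519 0.074 0.007] [0.003 0.003]
beaker {'scene': [(0.94, [486.0, 362.0])], 'top': [(0.74, [180.0, 288.0])], 'wrist': []}
    [0.437 0.394 0.   ] [0.005 0.005]
reagent {'scene': [(0.82, [277.0, 158.0])], 'top': [(0.96, [464.0, 284.0])], 'wrist': []}
    [ 0.458 -0.426  0.011] [0.003 0.003]
slide_box {'scene': [(0.56, [223.0, 179.0])], 'top': [(0.19, [247.0, 251.0])], 'wrist': []}
    [0.645 0.091 0.37 ] [0.152 0.152]
petri {'scene': [(0.82, [272.0, 294.0])], 'top': [(0.72, [317.0, 196.0]), (0.22, [271.0, 252.0])], 'wrist': []}
    [0.714 0.004 0.002] [0.003 0.003]
weight {'scene': [(0.68, [437.0, 405.0])], 'top': [(0.51, [176.0, 237.0])], 'wrist': []}
    [0.585 0.413 0.01 ] [0.004 0.004]
```

View pics/scene0.png

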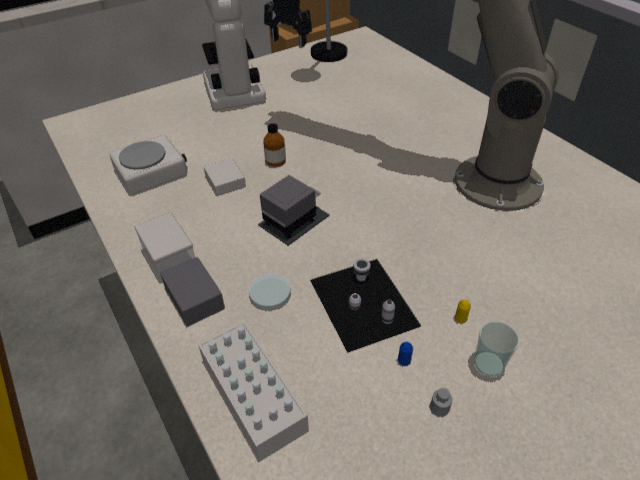

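View pics/top0.png

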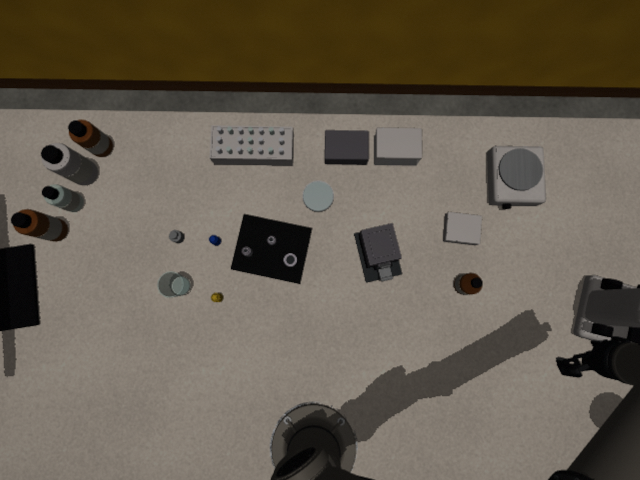

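Scene view: the case sits at (290,205) with its lid shut; the mat has the tall objective at (388,312), the eyepiece at (362,270) and the short objective at (355,300). Top view: the case is at (380,245) with its latch toward the robot at (385,270), and the objective is at (247,251). The blue and yellow look-alikes are off the mat.

Run:
```python
from h import *
P={n:r.grab_frame(n) for n in("scene","top")}
for t in["objective","short_objective"]:
  for n,p in P.items():
    print(t,n,[(round(d["conf"],2),np.round(d["rect"]).tolist()) for d in r.search_frame(p,t)[:6]],[(round(d["conf"],2),np.round(d["point"],1).tolist()) for d in r.landmark_of(p,t)[:6]])
print(tri([ray(P["scene"],(387,322)),ray(P["top"],(248,250))]))
o=r.get_obs();Rt=R.from_rotvec(o["orientation"]);w=r.grab_frame("wrist")
print("cam in tool",Rt.inv().apply(w["eye"]-o["tcp_pos"]),"axis",Rt.inv().apply(-att(w)[:,2]))
print("tool axes\n",Rt.as_matrix().round(3))
for yaw in(.2,.2+np.pi):
  # tool x along case x*sgn
  c,s=np.cos(yaw),np.sin(yaw);Rw=R.from_matrix(np.array([[c,s,0],[s,-c,0],[0,0,-1]]))
  print(yaw,togo([.48,-.19,.25],Rw))
```

```text
objective scene [(0.85, [458.0, 299.0, 14.0, 20.0]), (0.84, [396.0, 340.0, 17.0, 28.0]), (0.7, [380.0, 299.0, 15.0, 27.0])] [(0.74, [386.3, 319.4]), (0.57, [457.8, 318.8]), (0.55, [288.2, 211.7]), (0.5, [404.2, 357.6])]
objective top [(0.66, [242.0, 246.0, 9.0, 10.0]), (0.62, [210.0, 236.0, 10.0, 7.0]), (0.47, [209.0, 293.0, 17.0, 7.0])] [(0.69, [271.5, 240.2]), (0.68, [219.6, 298.8]), (0.62, [247.0, 249.4]), (0.58, [217.8, 242.7])]
short_objective scene [(0.59, [346.0, 290.0, 15.0, 21.0])] [(0.48, [354.1, 304.8])]
short_objective top [] [(0.49, [273.3, 242.3])]
(array([0.54698471, 0.204914  , 0.00135464]), [np.float64(0.0025820075416791554), np.float64(0.0025820075416791203)])
cam in tool [ 7.75648066e-02  6.59478985e-05 -1.42114718e-01] axis [-3.03643109e-01 -4.63262378e-04  9.52785730e-01]
tool axes
 [[ 0.9    0.437  0.   ]
 [ 0.437 -0.9   -0.   ]
 [ 0.     0.    -1.   ]]
0.2 (array([ 1.3955, -1.1782, -0.0747]), array([ 1.000e-04, -0.000e+00,  1.603e-01]))
3.3415926535897933 (array([ 1.3955, -1.1782, -0.0747]), array([ 0.0000e+00,  1.0000e-04, -1.8397e+00]))
```

Request:
apply_moves(rows=[[0.14,-0.12,-0.02,0,0,-0.118],[0.28,-0.24,-0.04,0,0,-0.236],[0.42,-0.36,-0.06,0,0,-0.354],[0.56,-0.48,-0.08,0,0,-0.472],[0.7,-0.6,-0.08,0,0,-0.59]], claw=0)

```text
clock: 3.58
tcp_pos: [0.3874, -0.3948, 0.252]
orientation: [2.417, 2.004, 0.0]
contact_force: [-0.1, -0.6, -0.4]
grip_width: -0.0002
gripper_force: 0.0
```

```bash
cat >> h.py <<'E'
def Rdown(yaw):
    c,s=np.cos(yaw),np.sin(yaw);return R.from_matrix(np.array([[c,s,0],[s,-c,0],[0,0,-1]]))
E
python3 - <<'E'
from h import *
print(togo([.48,-.19,.25],Rdown(3.3416)),r.get_obs()["joints"])
E
```

```text
(array([0.8736, 0.2123, 0.0076]), array([-0.0000e+00,  1.1000e-03, -1.2459e+00])) [ 0.88496672  0.26974069 -0.24451451  1.81393659  0.07406646  1.06526719
  0.42685275]
```

Request:
apply_moves(rows=[[0.17,0.04,0,0,0,-0.118],[0.35,0.08,0,0,0,-0.236],[0.52,0.13,0,0,0,-0.354],[0.7,0.17,0,0,0,-0.472],[0.87,0.21,0,0,0,-0.59]])

```text
clock: 4.2
tcp_pos: [0.4803, -0.1911, 0.2516]
orientation: [1.267, 2.874, -0.0]
contact_force: [-0.4, -0.3, 0.5]
grip_width: 0.0002
gripper_force: 0.0
```

Request:
apply_moves(rows=[[0,0,0,0,0,-0.118],[0,0,0,0,0,-0.236],[0,0,0,0,0,-0.354],[0,0,0,0,0,-0.472],[0,0,0,0,0,-0.59]])

```text
clock: 4.82
tcp_pos: [0.4797, -0.1926, 0.2514]
orientation: [-0.151, 3.138, -0.0]
contact_force: [-0.4, 0.6, 0.9]
grip_width: -0.0003
gripper_force: 0.0
```

Run:
```python
from h import *
p=r.grab_frame("wrist");save(p,"w1")
for t in["latch_pad","lid_push","lid_hinge"]:
    L=r.landmark_of(p,t)[:2]
    for d in L: print(t,round(d["conf"],2),d["point"],atz(ray(p,d["point"],True),{"latch_pad":.056,"lid_push":.104,"lid_hinge":.052}[t]))
print(r.search_frame(p,"latch")[:2])
print(togo([.48,-.19,.25],Rdown(3.3416)),r.get_obs()["joints"],r.get_obs()["tcp_pos"])
```

```text
latch_pad 0.97 [315.5, 203.8] [ 0.47305623 -0.19682496  0.056     ]
lid_push 0.69 [326.9, 278.8] [ 0.52638364 -0.18163865  0.104     ]
[{'rect': [296.8, 193.0, 45.8, 57.1], 'conf': 0.68}, {'rect': [546.1, 290.1, 21.7, 26.3], 'conf': 0.21}]
(array([-0.0022,  0.0102,  0.0054]), array([-0.0001, -0.    , -0.0721])) [ 0.81595534  0.2595451  -0.6502245   1.87157322  0.17830565  1.06848096
  1.75306779] [ 0.47967888 -0.19257777  0.25134142]
```

View pics/w1.png

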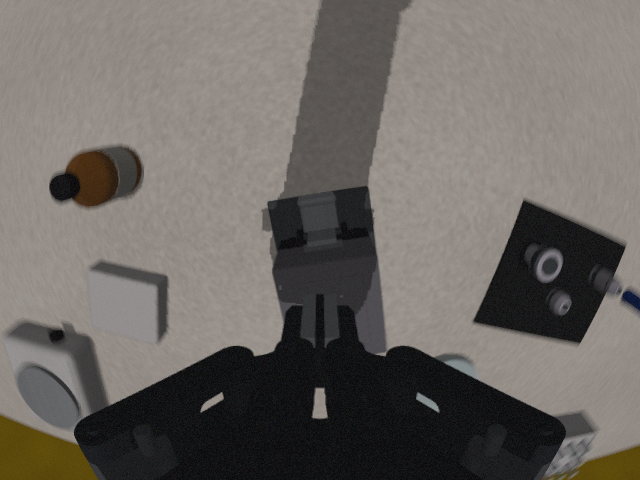

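Run:
```python
from h import *
p=r.grab_frame("wrist");q=r.grab_frame("top")
a=[atz(ray(p,u,True),.006) for u in((268,204),(369,187))];d=a[0]-a[1];print("front edge",a,np.linalg.norm(d),np.arctan2(d[0],-d[1]))
# front lid top edge
a=[atz(ray(p,u,True),.104) for u in((274,271),(376,254))];d=a[0]-a[1];print("lid edge",a,np.linalg.norm(d),np.arctan2(d[0],-d[1]))
for u,z in(((385,274),.056),((380,258),.104),((376,228),.052)):print(atz(ray(q,u),z))
for n,w in(("stand",q),("lid",q),("lid",p),("latch",p)):
    L=r.outline_of(w,n)
    if L:
        m=L[0]["pixels"].astype(np.uint8);c=max(cv2.findContours(m,0,2)[0],key=cv2.contourArea)
        b=cv2.boxPoints(cv2.minAreaRect(c));z=.006 if n=="stand" else .104
        print(n,L[0]["conf"],b.round(1).tolist(),[atz(ray(w,u,w is p),z).round(3)[:2].tolist() for u in b])
```

```text
front edge [array([ 0.48787087, -0.24699411,  0.006     ]), array([ 0.46014695, -0.14147771,  0.006     ])] 0.10909778514911407 0.2569377031746028
lid edge [array([ 0.52329799, -0.22724279,  0.104     ]), array([ 0.50068941, -0.14336178,  0.104     ])] 0.0868744605404638 0.263275143109905
[ 0.48189007 -0.19335255  0.056     ]
[ 0.52168892 -0.17294516  0.104     ]
[ 0.61303393 -0.16850643  0.052     ]
stand 0.57 [[353.29998779296875, 230.60000610351562], [392.5, 221.39999389648438], [405.20001220703125, 275.29998779296875], [366.0, 284.5]] [[0.612, -0.107], [0.642, -0.223], [0.483, -0.259], [0.454, -0.145]]
lid 0.72 [[358.79998779296875, 230.39999389648438], [392.1000061035156, 221.6999969482422], [401.5, 257.5], [368.1000061035156, 266.20001220703125]] [[0.597, -0.115], [0.622, -0.206], [0.524, -0.231], [0.499, -0.141]]
lid 0.78 [[268.5, 247.3000030517578], [375.3999938964844, 235.89999389648438], [387.79998779296875, 351.79998779296875], [280.8999938964844, 363.29998779296875]] [[0.503, -0.233], [0.485, -0.146], [0.597, -0.117], [0.619, -0.217]]
latch 0.89 [[295.6000061035156, 195.3000030517578], [334.8999938964844, 189.1999969482422], [343.5, 245.1999969482422], [304.20001220703125, 251.3000030517578]] [[0.457, -0.213], [0.45, -0.183], [0.495, -0.171], [0.503, -0.203]]
```

The wrist view shows the latch pad at (318,205), with the lid behind it under the fingers. The lid-edge, latch and top-view estimates agree on a case centre near (0.561,-0.173) and a yaw of 0.26.

Run:
```python
from h import *
print(togo([.4668,-.1981,.068],Rdown(3.4016)))
```

```text
(array([ 0.0538, -0.0179,  0.7333]), array([-0.    ,  0.    , -0.1083]))
```

Request:
apply_moves(rows=[[0.054,-0.018,0.15,0,0,-0.108],[0.054,-0.018,0.33,0,0,-0.108],[0.054,-0.018,0.52,0,0,-0.108],[0.054,-0.018,0.68,0,0,-0.108],[0.054,-0.018,0.733,0,0,-0.108]])

```text
clock: 6.0
tcp_pos: [0.4653, -0.1976, 0.0661]
orientation: [0.407, -3.112, -0.003]
contact_force: [-0.2, -0.8, -0.1]
grip_width: -0.0001
gripper_force: 0.0
```

Request:
apply_moves(rows=[[0,0,0.006,0,0,0],[0,0,0.012,0,0,0],[0,0,0.018,0,0,0],[0,0,0.024,0,0,0],[0,0,0.024,0,0,0]])

```text
clock: 6.62
tcp_pos: [0.4668, -0.1983, 0.0623]
orientation: [-0.407, 3.115, -0.0]
contact_force: [-0.7, 0.6, 0.0]
grip_width: -0.0
gripper_force: 0.0
```

Run:
```python
from h import *
print(togo([.4668,-.1981,.060],Rdown(3.4016)))
p=r.grab_frame("wrist");save(p,"w2");o=r.get_obs();print(proj(p,o["tcp_pos"],True),o["contact_force"],o["tcp_pos"])
for d in r.landmark_of(p,"latch_pad")[:1]: print(d["conf"],d["point"],atz(ray(p,d["point"],True),.056))
```

```text
(array([-0.0002,  0.0007,  0.0092]), array([-0.0002,  0.0002, -0.    ]))
(np.float64(319.54855548945426), np.float64(313.4799879773651)) [-0.08128584 -0.30436362  0.2533744 ] [ 0.46675329 -0.19825225  0.06223052]
```

View pics/w2.png

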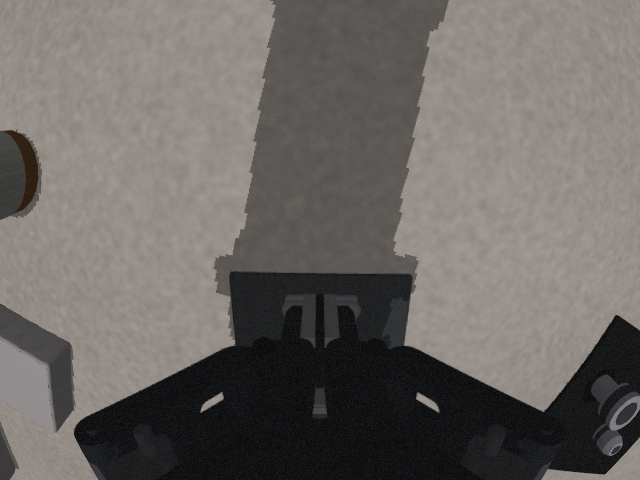

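Run:
```python
from h import *
p=r.grab_frame("wrist");Rt=R.from_rotvec(r.get_obs()["orientation"]);t=r.get_obs()["tcp_pos"]
for u in((288,296),(358,296),(286,306),(361,306),(231,272),(411,274)):
  for z in((.05,.056) if u[1]>290 else (.006,)):
    print(u,z,(Rt.inv().apply(atz(ray(p,u,True),z)-t)*1e3).round(1))
c=cv2.resize(p["pixels"][260:380,220:420],None,fx=4,fy=4);c=cv2.convertScaleAbs(c,alpha=2.5);cv2.imwrite("pics/w2c.png",c[:,:,::-1])
```

```text
(288, 296) 0.05 [  2.5 -14.5  12.2]
(288, 296) 0.056 [  5.4 -14.    6.2]
(358, 296) 0.05 [ 2.5 17.8 12.2]
(358, 296) 0.056 [ 5.4 17.1  6.2]
(286, 306) 0.05 [ -2.7 -15.6  12.2]
(286, 306) 0.056 [  0.4 -15.    6.2]
(361, 306) 0.05 [-2.8 19.5 12.2]
(361, 306) 0.056 [ 0.4 18.7  6.2]
(231, 272) 0.006 [ -4.  -52.   56.2]
(411, 274) 0.006 [-5.2 54.1 56.2]
```

View pics/w2c.png

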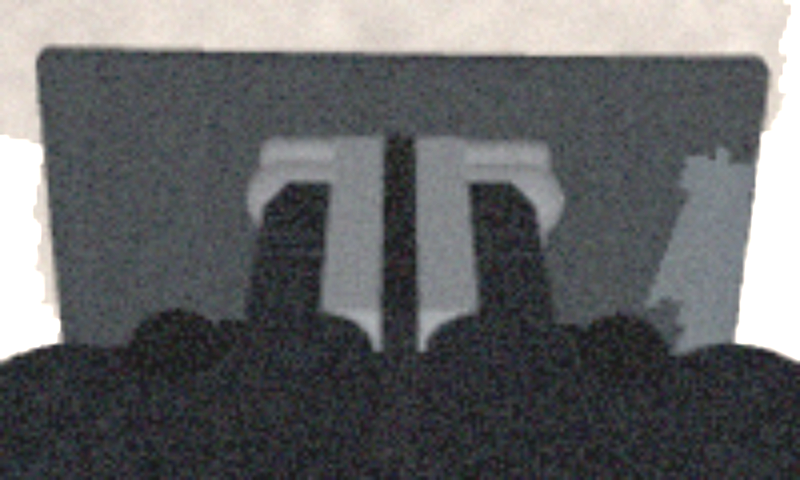

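Run:
```python
from h import *
s=r.grab_frame("scene");q=r.grab_frame("top")
for u in((290,239),(328,215),(260,221)):print(u,atz(ray(s,u),.006))
c,n=np.array([.561,-.173]),np.array([np.cos(.26),np.sin(.26)]);m=np.array([-n[1],n[0]])
for nm,p in(("scene",s),("top",q)):
  for l,x,y,z in(("F-",-75,-55,6),("F+",-75,55,6),("B+",75,55,6),("B-",75,-55,6),("lidF-",-50,-45,104),("lidF+",-50,45,104),("lidB+",50,45,104),("pad",-92,0,56)):
    print(nm,l,np.round(proj(p,np.r_[c+n*x/1e3+m*y/1e3,z/1e3]),1))
a=cv2.imread("pics/scene0.png")[160:250,240:350];b=cv2.imread("pics/top0.png")[210:290,340:420]
a=cv2.resize(a,(605,495));b=cv2.resize(b,None,fx=0.1,fy=.1) if 0 else b
cv2.imwrite("pics/s0c.png",cv2.convertScaleAbs(a,alpha=2))
```

```text
(290, 239) [ 0.5916206  -0.11942803  0.006     ]
(328, 215) [ 0.46592448 -0.14153949  0.006     ]
(260, 221) [ 0.62217122 -0.21800501  0.006     ]
scene F- [295.  198.4]
scene F+ [325.7 216.7]
scene B+ [284. 248.]
scene B- [253.1 227.3]
scene lidF- [288.9 174.7]
scene lidF+ [315.4 189.9]
scene lidB+ [286.  210.4]
scene pad [314.1 189.3]
top F- [400.3 268.4]
top F+ [363.9 277.4]
top B+ [351.1 228.1]
top B- [387.  219.4]
top lidF- [400.8 257.4]
top lidF+ [368.7 265.4]
top lidB+ [359.4 230. ]
top pad [386.2 277.5]
```

View pics/s0c.png

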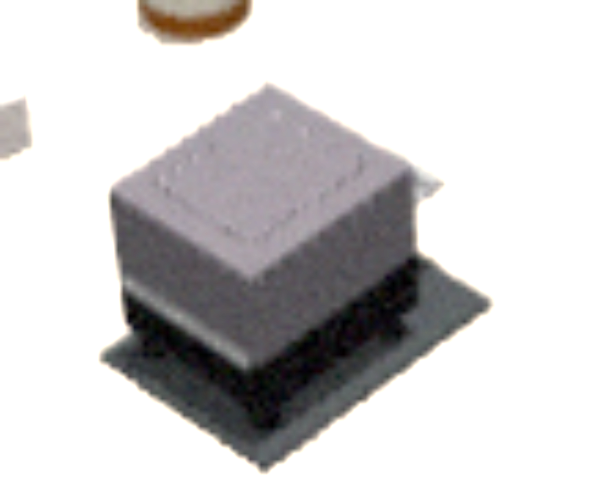

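The crop shows the lid on the case with its corners where the model predicts: right lid corner (315,191) and near corner (285,210) in full-frame pixels. The stand plate simply reaches further to the front. In the earlier close view the latch bar lay right under the fingers.

Request:
apply_moves(rows=[[0.014,0.006,0.0,0,0,0],[0.014,0.006,0.012,0,0,0],[0.014,0.006,0.018,0,0,0],[0.014,0.006,0.024,0,0,0],[0.014,0.006,0.028,0,0,0]])

```text
clock: 7.5
tcp_pos: [0.4629, -0.1977, 0.055]
orientation: [0.407, -3.115, 0.0]
contact_force: [-1.4, -0.7, 2.9]
grip_width: -0.0003
gripper_force: 1.4
```

Request:
apply_moves(rows=[[0,0,0.003,0,0,0],[0,0,0.006,0,0,0],[0,0,0.009,0,0,0],[0,0,0.012,0,0,0],[0,0,0.012,0,0,0]])

```text
clock: 8.12
tcp_pos: [0.4627, -0.1977, 0.052]
orientation: [0.407, -3.115, 0.0]
contact_force: [-1.7, 0.1, 3.6]
grip_width: 0.0
gripper_force: 1.6
```

Request:
apply_moves(rows=[[0,0,0.003,0,0,0],[0,0,0.006,0,0,0],[0,0,0.009,0,0,0],[0,0,0.012,0,0,0],[0,0,0.012,0,0,0]])

```text
clock: 8.75
tcp_pos: [0.4627, -0.1977, 0.0489]
orientation: [0.407, -3.115, -0.0]
contact_force: [-3.3, -1.0, 3.6]
grip_width: -0.0002
gripper_force: 1.8
```

Request:
apply_moves(rows=[[0,0,0.003,0,0,0],[0,0,0.006,0,0,0],[0,0,0.009,0,0,0],[0,0,0.012,0,0,0],[0,0,0.012,0,0,0]])

```text
clock: 9.38
tcp_pos: [0.4631, -0.1976, 0.046]
orientation: [-0.408, 3.115, 0.0]
contact_force: [-3.5, -0.9, 4.6]
grip_width: 0.0001
gripper_force: 2.0
```

Request:
apply_moves(rows=[[0,0,0.002,0,0,0],[0,0,0.004,0,0,0],[0,0,0.006,0,0,0],[0,0,0.008,0,0,0],[0,0,0.008,0,0,0]])

```text
clock: 10.0
tcp_pos: [0.4629, -0.1977, 0.044]
orientation: [0.407, -3.115, 0.0]
contact_force: [-2.4, -0.6, 4.3]
grip_width: 0.0
gripper_force: 2.1
```

Run:
```python
from h import *
s=r.grab_frame("scene");save(s,"s3");q=r.grab_frame("top")
print([d["rect"] for d in r.search_frame(s,"lid")[:1]],[d["rect"] for d in r.search_frame(q,"lid")[:1]])
```

```text
[[260.8, 179.8, 59.8, 53.3]] [[357.2, 224.2, 43.2, 44.1]]
```

Request:
apply_moves(rows=[[0,0,0.002,0,0,0],[0,0,0.004,0,0,0],[0,0,0.006,0,0,0],[0,0,0.008,0,0,0],[0,0,0.008,0,0,0]])

```text
clock: 10.82
tcp_pos: [0.4629, -0.1977, 0.042]
orientation: [0.407, -3.115, 0.0]
contact_force: [-3.4, -1.8, 3.8]
grip_width: 0.0002
gripper_force: 2.2
```

Request:
apply_moves(rows=[[0,0,0.002,0,0,0],[0,0,0.004,0,0,0],[0,0,0.006,0,0,0],[0,0,0.008,0,0,0],[0,0,0.008,0,0,0]])

```text
clock: 11.45
tcp_pos: [0.4629, -0.1976, 0.04]
orientation: [0.407, -3.115, 0.0]
contact_force: [-2.7, -0.4, 4.5]
grip_width: -0.0001
gripper_force: 2.3
```

Run:
```python
from h import *
s=r.grab_frame("scene")
print([d["rect"] for d in r.search_frame(s,"lid")[:1]])
```

```text
[[261.6, 177.5, 58.7, 48.8]]
```

Request:
apply_moves(rows=[[0,0,0.002,0,0,0],[0,0,0.004,0,0,0],[0,0,0.006,0,0,0],[0,0,0.008,0,0,0],[0,0,0.008,0,0,0]])

```text
clock: 12.18
tcp_pos: [0.4631, -0.1976, 0.0381]
orientation: [-0.408, 3.115, 0.0]
contact_force: [-3.0, -0.8, 4.6]
grip_width: -0.0001
gripper_force: 2.3
```

Request:
apply_moves(rows=[[0,0,0.002,0,0,0],[0,0,0.004,0,0,0],[0,0,0.006,0,0,0],[0,0,0.008,0,0,0],[0,0,0.008,0,0,0]])

```text
clock: 12.8
tcp_pos: [0.4631, -0.1976, 0.0361]
orientation: [-0.408, 3.115, 0.0]
contact_force: [-2.1, 0.1, 4.9]
grip_width: 0.0003
gripper_force: 2.4
```

Run:
```python
from h import *
s=r.grab_frame("scene");save(s,"s4")
print([d["rect"] for d in r.search_frame(s,"lid")[:1]])
```

```text
[[240.2, 183.4, 50.4, 53.6]]
```

Request:
apply_moves(rows=[[0.01,0,-0.1,0,0,0],[0,0,-0.32,0,0,0],[0,0,-0.56,0,0,0],[0,0,-0.8,0,0,0],[-0.1,0,-1.0,0,0,0]])

```text
clock: 13.52
tcp_pos: [0.487, -0.1917, 0.2885]
orientation: [-0.405, 3.114, -0.003]
contact_force: [2.2, -0.6, -0.3]
grip_width: 0.0
gripper_force: 0.0
```

Request:
apply_moves(rows=[[-0.2,0,-0.02,0,0,0],[-0.4,0,-0.04,0,0,0],[-0.54,0,-0.04,0,0,0],[-0.54,0,-0.04,0,0,0]], claw=1)

```text
clock: 14.02
tcp_pos: [0.6198, -0.1541, 0.2952]
orientation: [-0.412, 3.113, 0.004]
contact_force: [-0.5, 0.7, -0.0]
grip_width: 0.0722
gripper_force: 0.0
```

Run:
```python
from h import *
p=r.grab_frame("wrist");save(p,"w5");s=r.grab_frame("scene");q=r.grab_frame("top")
print(r.get_obs()["tcp_pos"])
a=r.landmark_of(p,"socket")[:2];b=r.landmark_of(q,"socket")[:2];c=r.landmark_of(s,"socket")[:2]
for d in a: print(d["conf"],d["point"],atz(ray(p,d["point"],True),.038))
for d in b: print(d["conf"],d["point"],atz(ray(q,d["point"]),.038))
for d in c: print(d["conf"],d["point"],atz(ray(s,d["point"]),.038))
print(proj(p,[.561,-.173,.038],True),[d["rect"] for d in r.search_frame(s,"lid")[:1]])
```

```text
[ 0.61698033 -0.15674661  0.29565732]
0.56 [379.2, 251.5] [ 0.54729932 -0.17947407  0.038     ]
0.73 [289.3, 212.8] [ 0.56105114 -0.17168777  0.038     ]
0.72 [247.3, 205.6] [ 0.63576236 -0.25425427  0.038     ]
(np.float64(315.9894582853237), np.float64(141.5834929455828)) [[240.7, 180.7, 47.3, 55.3]]
```

View pics/w5.png

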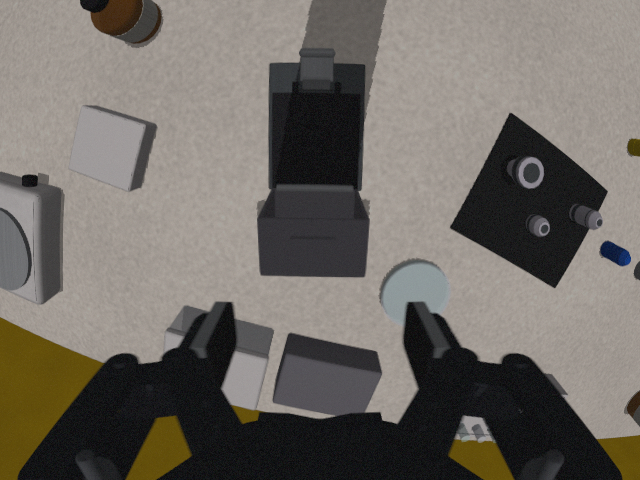

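The lid stands open at (315,230), with the case top at (275..361, 93..188) and the latch at (317,70). The socket is hidden in shadow, so I'll stretch the contrast.

Run:
```python
from h import *
p=r.grab_frame("wrist");a=[]
for i in range(6): a.append(r.grab_frame("wrist")["pixels"].astype(float))
g=np.mean(a,0).mean(2)
for u in((275,93),(361,95),(278,187),(362,188)): print(atz(ray(p,u,True),.052))
c=g[55:200,260:380];print(np.percentile(c,[1,10,50,90]))
c=np.clip((c-3)*255/45,0,255).astype(np.uint8);c=cv2.resize(c,None,fx=4,fy=4,interpolation=2)
cv2.imwrite("pics/w5c.png",c)
```

```text
[ 0.51836628 -0.23030735  0.052     ]
[ 0.4979445  -0.14488826  0.052     ]
[ 0.61349036 -0.20328158  0.052     ]
[ 0.59177117 -0.11740136  0.052     ]
[ 14.66666667  16.83333333  36.33333333 150.94444444]
```

View pics/w5c.png

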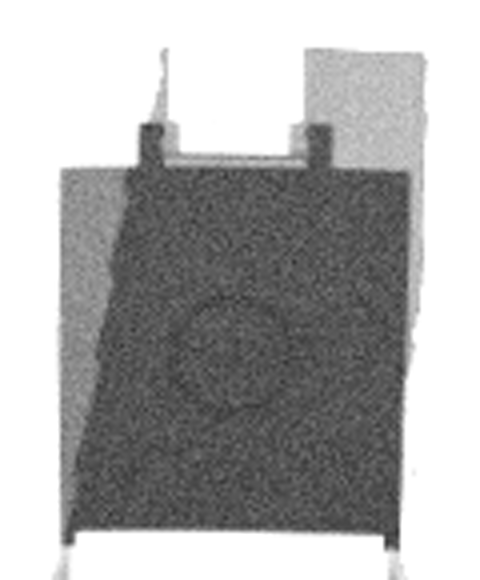

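The circle of the socket mouth is faintly visible at crop (232,350), which is full-frame (318,142.5).

Run:
```python
from h import *
p=r.grab_frame("wrist")
f=lambda x,y:(260+x/4,55+y/4)
C=[atz(ray(p,f(*u),True),.052) for u in((60,168),(410,170),(70,532),(400,530))]
print(np.round(C,4),np.mean(C,0))
print("mouth",atz(ray(p,f(232,350),True),.052), [np.linalg.norm(atz(ray(p,f(232+a,350+b),True),.052)-atz(ray(p,f(232,350),True),.052)) for a,b in((58,0),(0,58))])
print(togo([.547,.205,.25],Rdown(3.4016)))
for u in((572,212),(597,222)):print(atz(ray(p,u,True),.03))
```

```text
[[ 0.5231 -0.2285  0.052 ]
 [ 0.5006 -0.142   0.052 ]
 [ 0.6153 -0.2027  0.052 ]
 [ 0.5924 -0.1188  0.052 ]] [ 0.55783488 -0.17303567  0.052     ]
mouth [ 0.55823349 -0.17371538  0.052     ] [np.float64(0.014910745668622412), np.float64(0.015130206546020751)]
(array([-0.0992,  1.4699,  0.1843]), array([-0.    ,  0.    ,  0.0001]))
[0.54107625 0.17221075 0.03      ]
[0.53983364 0.22588431 0.03      ]
```

Request:
apply_moves(rows=[[-0.02,0.2,0.0,0,0,0],[-0.04,0.42,0.05,0,0,0],[-0.06,0.64,0.12,0,0,0],[-0.08,0.84,0.18,0,0,0],[-0.1,1.0,0.25,0,0,0]])

```text
clock: 15.4
tcp_pos: [0.577, 0.094, 0.2336]
orientation: [-0.41, 3.114, 0.0]
contact_force: [0.0, -0.4, -0.4]
grip_width: 0.0857
gripper_force: 0.0
```

Request:
apply_moves(rows=[[0,0.2,0.06,0,0,0],[0,0.4,0.12,0,0,0],[0,0.47,0.18,0,0,0],[0,0.47,0.18,0,0,0]])

```text
clock: 15.9
tcp_pos: [0.5459, 0.2065, 0.1878]
orientation: [0.413, -3.112, -0.0]
contact_force: [0.2, -0.9, -0.5]
grip_width: 0.0853
gripper_force: 0.0
```

Run:
```python
from h import *
p=r.grab_frame("wrist");save(p,"w6");o=r.get_obs();print(o["tcp_pos"],o["grip_width"])
for t in("objective","short_objective","eyepiece"):
  for d in r.landmark_of(p,t)[:3]: print(t,round(d["conf"],2),np.round(d["point"]),atz(ray(p,d["point"],True),.005).round(4))
  for d in r.search_frame(p,t)[:3]: print("  ",round(d["conf"],2),np.round(d["rect"]))
print(proj(p,[.547,.205,.061],True),proj(p,[.547,.205,.005],True))
```

```text
[0.54706564 0.20497148 0.18839841] 0.08545154024933373
objective 0.64 [315. 205.] [0.538  0.2006 0.005 ]
objective 0.62 [402. 261.] [0.5685 0.2943 0.005 ]
   0.76 [429.  73.  49.  36.]
   0.7 [394. 250.  38.  47.]
   0.59 [300. 194.  34.  45.]
short_objective 0.69 [236. 224.] [0.5742 0.135  0.005 ]
short_objective 0.34 [  3. 151.] [ 0.5597 -0.1645  0.005 ]
   0.7 [219. 213.  26.  34.]
eyepiece 0.68 [186. 153.] [0.5206 0.0749 0.005 ]
   0.78 [152. 130.  53.  49.]
(np.float64(316.9188158428554), np.float64(233.0001485826526)) (np.float64(317.2485738697472), np.float64(215.53850587201026))
```

View pics/w6.png

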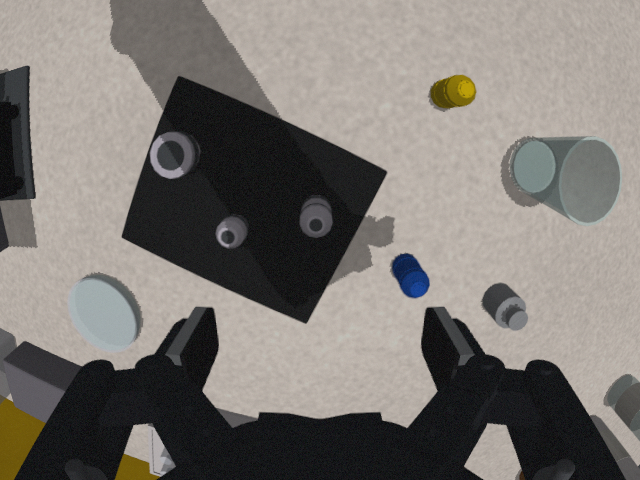

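The objective's nose is at (315,224), its base near (317,207), inside the mat's lower right. The short objective is at (232,232) and the eyepiece at (173,155). The blue and yellow pieces are off the mat.

Run:
```python
from h import *
p=r.grab_frame("wrist")
L=[d for d in r.outline_of(p,"objective") if d["pixels"][220,316]]
m=L[0]["pixels"];ys,xs=np.nonzero(m);print(L[0]["rect"],L[0]["conf"])
print("nose",atz(ray(p,(315.5,224),True),.061))
# fit silhouette
from scipy.optimize import minimize
def sil(x,y):
    P=[proj(p,[x+rr*np.cos(t),y+rr*np.sin(t),.005+h],True) for h,rr in((0,.013),(.046,.013),(.056,.007)) for t in np.linspace(0,6.28,24)]
    k=np.zeros((480,640),np.uint8);cv2.fillConvexPoly(k,cv2.convexHull(np.round(np.array(P)*16).astype(np.int32)),1,shift=4);return k>0
best=max((( (s:=sil(x,y))&m).sum()/(s|m).sum(),x,y) for x in np.arange(.528,.552,.001) for y in np.arange(.19,.212,.001))
print(best);print(togo([best[1],best[2],.023],Rdown(3.4016)))
```

```text
[304.5, 190.7, 32.1, 42.5] 0.7
nose [0.54322309 0.199747   0.061     ]
(np.float64(0.9176470588235294), np.float64(0.54), np.float64(0.202))
(array([ 0.0323, -0.0014,  0.6635]), array([-0.0001,  0.0004, -0.0007]))
```

Request:
apply_moves(rows=[[0.027,0,0.1,0,0,0],[0.027,0,0.2,0,0,0],[0.027,0,0.3,0,0,0],[0.027,0,0.4,0,0,0],[0.027,0,0.4,0,0,0]], claw=0.62)

```text
clock: 16.98
tcp_pos: [0.5396, 0.2024, 0.0871]
orientation: [0.407, -3.112, 0.001]
contact_force: [-0.5, -0.8, 0.6]
grip_width: 0.053
gripper_force: 0.0
```

Request:
apply_moves(rows=[[0,0,0.08,0,0,0],[0,0,0.16,0,0,0],[0,0,0.23,0,0,0],[0,0,0.264,0,0,0],[0,0,0.264,0,0,0]])

```text
clock: 17.6
tcp_pos: [0.5402, 0.2033, 0.0218]
orientation: [0.408, -3.114, 0.0]
contact_force: [-0.3, -0.8, -0.0]
grip_width: 0.0533
gripper_force: 0.0
```

Request:
apply_moves(rows=[[0,0,0,0,0,0],[0,0,0,0,0,0],[0,0,0,0,0,0],[0,0,0,0,0,0],[0,0,0,0,0,0]], claw=0.1, newtons=30)

```text
clock: 18.23
tcp_pos: [0.5412, 0.2036, 0.0233]
orientation: [-0.407, 3.114, 0.0]
contact_force: [-0.5, -0.4, 6.2]
grip_width: 0.0251
gripper_force: 30.1
```

Request:
apply_moves(rows=[[0,0,-0.06,0,0,0],[0,0,-0.2,0,0,0],[0,0,-0.4,0,0,0],[0,0,-0.6,0,0,0],[0,0,-0.6,0,0,0]])

```text
clock: 18.85
tcp_pos: [0.5428, 0.2048, 0.1773]
orientation: [-0.406, 3.108, 0.003]
contact_force: [0.1, -0.3, -1.4]
grip_width: 0.0249
gripper_force: 29.8
```

Run:
```python
from h import *
o=r.get_obs();print(o["tcp_pos"],o["grip_width"],o["contact_force"])
p=r.grab_frame("wrist");save(p,"w7");Rt=R.from_rotvec(o["orientation"])
L=r.outline_of(p,"objective")
print([(d["conf"],d["rect"]) for d in L])
for h,n in((0,"base"),(.056,"nose")): print(n,proj(p,o["tcp_pos"]+np.array([0,0,h-.0183]),True))
s=r.grab_frame("scene");q=r.grab_frame("top")
for w in(s,q): print([(round(d["conf"],2),np.round(d["rect"])) for d in r.search_frame(w,"objective")[:4]])
c=p["pixels"][230:380,240:400];cv2.imwrite("pics/w7c.png",cv2.convertScaleAbs(cv2.resize(c,None,fx=4,fy=4),alpha=1.8)[:,:,::-1])
print(togo([.559,-.1735,.20],Rdown(3.4016)))
```

```text
[0.5427508  0.20484158 0.17725248] 0.024853479957626066 [ 0.10982377 -0.25536834 -1.42399243]
[(0.93, [433.7, 75.0, 49.1, 34.2]), (0.92, [392.4, 255.1, 40.7, 52.8]), (0.84, [285.0, 269.1, 71.3, 109.1])]
base (np.float64(319.3482554628072), np.float64(294.9670433378865))
nose (np.float64(319.56383397916625), np.float64(366.23688786480386))
[(0.85, array([454., 301.,  16.,  21.])), (0.78, array([396., 340.,  19.,  29.])), (0.51, array([385., 250.,  16.,  26.]))]
[(0.65, array([211., 294.,  11.,   9.]))]
(array([ 0.3133, -1.4743, -0.1143]), array([-0.0002, -0.0018,  0.0002]))
```

View pics/w7c.png

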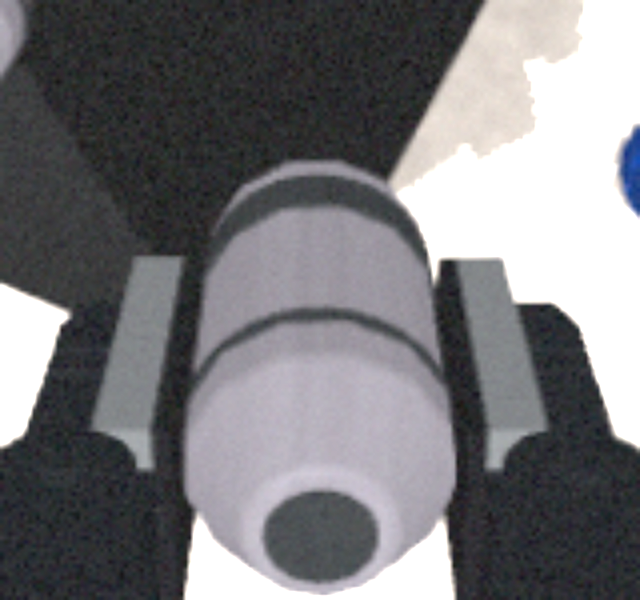

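Run:
```python
from h import *
from scipy.optimize import least_squares
o=r.get_obs();p=r.grab_frame("wrist");Rt=R.from_rotvec(o["orientation"])
f=lambda x,y:np.array((240+x/4,230+y/4))
def P(x,y,z): return np.array(proj(p,o["tcp_pos"]+Rt.apply([x,y,z]),True))
# unknown dx,dy, zb (base distance beyond tcp), tilt about y
def res(v):
    dx,dy,zb,ty=v
    def q(rx,h): return P(dx+rx+ty*h,dy,zb-h)
    return np.r_[q(0,.056)-f(321,535), q(.007,.056)[1]-f(0,490)[1], q(-.007,.056)[1]-f(0,582)[1],q(.013,0)[1]-f(0,160)[1]]
for tf in(0,1):
    s=least_squares(lambda v:res(np.r_[v[:3],v[3] if tf else 0]),[0,0,.018,0],x_scale=[.001,.001,.001,.01]);print(s.x,s.cost,s.fun.round(2))
```

```text
[-0.00273352  0.00026356  0.02298726  0.        ] 16.97300361151451 [-0.    0.13 -4.48  3.3   1.74]
[-0.01678179  0.00040778  0.05980436 -0.23923573] 0.08804413084369625 [ 0.    0.34 -0.16 -0.18  0.  ]
```

Run:
```python
from h import *
from scipy.optimize import least_squares
o=r.get_obs();p=r.grab_frame("wrist");Rt=R.from_rotvec(o["orientation"])
L=[d for d in r.outline_of(p,"objective") if d["pixels"][320,320]]
m=L[0]["pixels"];m=m[:, :]
def sil(v):
    dx,dy,zb,ty=v
    Q=[proj(p,o["tcp_pos"]+Rt.apply([dx+rr*np.cos(t)+ty*h,dy+rr*np.sin(t),zb-h]),True) for h,rr in((0,.013),(.046,.013),(.056,.007)) for t in np.linspace(0,6.28,24)]
    k=np.zeros((480,640),np.uint8);cv2.fillConvexPoly(k,cv2.convexHull(np.round(np.array(Q)*16).astype(np.int32)),1,shift=4);return k>0
for ty in(-.06,-.03,0,.03,.06):
    print(ty,max((( (s:=sil((x,0.0003,z,ty)))&m).sum()/(s|m).sum(),round(x,4),round(z,4)) for x in np.arange(-.005,.0051,.001) for z in np.arange(.010,.028,.002)))
f=lambda y:230+y/4
P=lambda x,z:proj(p,o["tcp_pos"]+Rt.apply([x,0,z]),True)[1]
for tf in(0,1):
    s=least_squares(lambda v:[P(v[0]+a+v[2]*h*tf,v[1]-h)-f(y) for a,h,y in((.007,.056,465),(-.007,.056,593),(.013,0,160))],[0,.018,0],x_scale=[.001,.001,.01]);print(s.x,s.fun.round(2))
```

```text
-0.06 (np.float64(0.9482157676348548), np.float64(-0.002), np.float64(0.026))
-0.03 (np.float64(0.9607286096256684), np.float64(-0.002), np.float64(0.024))
0 (np.float64(0.9689472786213956), np.float64(-0.003), np.float64(0.024))
0.03 (np.float64(0.9585457016649678), np.float64(-0.003), np.float64(0.022))
0.06 (np.float64(0.9452852153667055), np.float64(-0.001), np.float64(0.018))
[-0.00117563  0.0215165   0.        ] [ 0.39 -0.29 -0.15]
[-0.00033114  0.01924261  0.01506063] [ 0. -0. -0.]
```

Request:
apply_moves(rows=[[0.06,-0.18,-0.06,0,0,0],[0.13,-0.38,-0.1,0,0,0],[0.2,-0.58,-0.11,0,0,0],[0.26,-0.78,-0.11,0,0,0],[0.3,-0.98,-0.11,0,0,0]])

```text
clock: 19.92
tcp_pos: [0.5307, -0.0544, 0.1999]
orientation: [0.408, -3.115, 0.0]
contact_force: [0.8, -0.8, -1.3]
grip_width: 0.0248
gripper_force: 29.9
```

Request:
apply_moves(rows=[[0.0,-0.2,0,0,0,0],[0.01,-0.4,0,0,0,0],[0.017,-0.494,0,0,0,0],[0.017,-0.494,0,0,0,0],[0.017,-0.494,0,0,0,0]])

```text
clock: 20.55
tcp_pos: [0.5588, -0.1707, 0.2]
orientation: [0.412, -3.114, -0.002]
contact_force: [0.6, -0.4, -1.2]
grip_width: 0.0249
gripper_force: 30.0
```

Run:
```python
from h import *
o=r.get_obs();print(o["tcp_pos"],o["grip_width"],o["contact_force"])
p=r.grab_frame("wrist");
g=np.mean([r.grab_frame("wrist")["pixels"].astype(float) for i in range(5)],0).mean(2)
cv2.imwrite("pics/w8.png",np.clip(g*4,0,255).astype(np.uint8))
print(togo([.558,-.1738,.075],Rdown(3.4016)))
# latch pad look
for d in r.landmark_of(p,"latch_pad")[:1]: print(d["conf"],d["point"],atz(ray(p,d["point"],True),.056))
for X in((-.05,-.045,.052),(-.05,.045,.052),(.05,-.045,.052),(.05,.045,.052)):
    c,s=np.cos(.26),np.sin(.26);print(np.round(proj(p,[.559+c*X[0]-s*X[1],-.1735+s*X[0]+c*X[1],X[2]],True)))
```

```text
[ 0.55879935 -0.17073681  0.19997496] 0.02487411126670286 [ 0.57850897 -0.4486909  -1.15993325]
(array([ 0.0053, -0.0053,  0.5008]), array([-0.    ,  0.0001,  0.0011]))Traceback (most recent call last):
  File "<stdin>", line 8, in <module>
ValueError: only the last four pictures can be asked about
```

Run:
```python
from h import *
o=r.get_obs();print(o["tcp_pos"]);print(togo([.558,-.1738,.075],Rdown(3.4016)))
```

```text
[ 0.55892765 -0.1721611   0.2002088 ]
(array([ 0.0053, -0.0053,  0.5008]), array([-0.    ,  0.0001,  0.0011]))
```

Request:
apply_moves(rows=[[0.005,-0.005,0.1,0,0,0],[0.005,-0.005,0.22,0,0,0],[0.005,-0.005,0.34,0,0,0],[0.005,-0.005,0.44,0,0,0],[0.005,-0.005,0.48,0,0,0]])

```text
clock: 21.48
tcp_pos: [0.5572, -0.1742, 0.0788]
orientation: [0.408, -3.113, -0.001]
contact_force: [-0.6, -0.4, -0.3]
grip_width: 0.0252
gripper_force: 29.9
```

Request:
apply_moves(rows=[[0,0,0,0,0,0],[0,0,0.008,0,0,0],[0,0,0.016,0,0,0],[0,0,0.024,0,0,0],[0,0,0.024,0,0,0]])

```text
clock: 22.1
tcp_pos: [0.558, -0.1747, 0.0741]
orientation: [-0.407, 3.115, -0.0]
contact_force: [-0.7, -0.2, -0.9]
grip_width: 0.025
gripper_force: 29.9
```

Request:
apply_moves(rows=[[0,0,0.004,0,0,0],[0,0,0.008,0,0,0],[0,0,0.012,0,0,0],[0,0,0.016,0,0,0],[0,0,0.016,0,0,0]])

```text
clock: 22.72
tcp_pos: [0.558, -0.1747, 0.07]
orientation: [0.408, -3.115, -0.0]
contact_force: [1.1, 0.0, -1.3]
grip_width: 0.0248
gripper_force: 29.9
```

Request:
apply_moves(rows=[[0,0,0.004,0,0,0],[0,0,0.008,0,0,0],[0,0,0.012,0,0,0],[0,0,0.016,0,0,0],[0,0,0.016,0,0,0]])

```text
clock: 23.35
tcp_pos: [0.5584, -0.1745, 0.0661]
orientation: [-0.408, 3.114, 0.0]
contact_force: [2.0, 0.7, -0.8]
grip_width: 0.025
gripper_force: 30.0
```

Request:
apply_moves(rows=[[0,0,0.004,0,0,0],[0,0,0.008,0,0,0],[0,0,0.012,0,0,0],[0,0,0.016,0,0,0],[0,0,0.016,0,0,0]])

```text
clock: 23.98
tcp_pos: [0.5583, -0.1745, 0.0621]
orientation: [-0.408, 3.114, 0.0]
contact_force: [4.7, 0.5, 0.1]
grip_width: 0.025
gripper_force: 30.1
```

Request:
apply_moves(rows=[[-0.005,0,0,0,0,0],[-0.006,0,0.004,0,0,0],[-0.006,0,0.008,0,0,0],[-0.006,0,0.012,0,0,0],[-0.006,0,0.012,0,0,0]])

```text
clock: 24.6
tcp_pos: [0.5588, -0.1745, 0.0587]
orientation: [0.407, -3.114, -0.0]
contact_force: [0.1, -0.3, -1.1]
grip_width: 0.025
gripper_force: 29.9
```

Request:
apply_moves(rows=[[0,0,0.002,0,0,0],[0,0,0.004,0,0,0],[0,0,0.006,0,0,0],[0,0,0.008,0,0,0],[0,0,0.008,0,0,0]])

```text
clock: 25.22
tcp_pos: [0.5594, -0.1743, 0.057]
orientation: [0.407, -3.115, -0.0]
contact_force: [0.7, -0.9, -0.3]
grip_width: 0.025
gripper_force: 29.9
```

Request:
apply_moves(rows=[[0,0,0.002,0,0,0],[0,0,0.004,0,0,0],[0,0,0.006,0,0,0],[0,0,0.006,0,0,0]])

```text
clock: 25.72
tcp_pos: [0.5595, -0.1743, 0.0557]
orientation: [-0.407, 3.115, -0.0]
contact_force: [-0.4, 0.4, 1.5]
grip_width: 0.0247
gripper_force: 30.2
```

Request:
apply_moves(rows=[[0,0,0.002,0,0,0],[0,0,0.004,0,0,0],[0,0,0.006,0,0,0],[0,0,0.006,0,0,0]])

```text
clock: 26.22
tcp_pos: [0.5595, -0.1743, 0.0541]
orientation: [-0.408, 3.115, -0.0]
contact_force: [-0.3, -0.0, 1.3]
grip_width: 0.0249
gripper_force: 30.2
```

Request:
apply_moves(rows=[[0,0,0,0,0,0],[0,0,0,0,0,0],[0,0,0,0,0,0],[0,0,0,0,0,0]], claw=0.7)

```text
clock: 26.72
tcp_pos: [0.5595, -0.1742, 0.054]
orientation: [-0.408, 3.115, 0.0]
contact_force: [-0.8, 0.3, 0.2]
grip_width: 0.0598
gripper_force: 0.0
```

Request:
apply_moves(rows=[[0,0,-0.05,0,0,0],[0,0,-0.15,0,0,0],[0,0,-0.35,0,0,0],[0,0,-0.6,0,0,0],[0,0,-0.84,0,0,0]])

```text
clock: 27.35
tcp_pos: [0.5593, -0.174, 0.2671]
orientation: [-0.408, 3.114, -0.0]
contact_force: [1.0, -0.8, 0.2]
grip_width: 0.0597
gripper_force: 0.0
```

Request:
apply_moves(rows=[[-0.1,0,-0.05,0,0,0],[-0.25,0,-0.1,0,0,0],[-0.25,0,-0.1,0,0,0]], claw=0)

```text
clock: 27.72
tcp_pos: [0.622, -0.1563, 0.291]
orientation: [-0.411, 3.111, 0.001]
contact_force: [-0.5, 1.1, -0.8]
grip_width: 0.0056
gripper_force: 0.0
```

Run:
```python
from h import *
o=r.get_obs();print(o["tcp_pos"],o["contact_force"])
p=r.grab_frame("wrist");save(p,"w9")
L=r.outline_of(p,"objective")
print([(round(d["conf"],2),np.round(d["rect"])) for d in L])
c=[.559,-.1735]
for L0 in L:
    m=L0["pixels"]
    if L0["rect"][0]<250 or L0["rect"][0]>390: continue
    def sil(x,y,zb):
        Q=[proj(p,[x+rr*np.cos(t),y+rr*np.sin(t),zb+h],True) for h,rr in((.014,.013),(.046,.013),(.056,.007)) for t in np.linspace(0,6.28,24)]
        k=np.zeros((480,640),np.uint8);cv2.fillConvexPoly(k,cv2.convexHull(np.round(np.array(Q)*16).astype(np.int32)),1,shift=4);return k>0
    for zb in(.034,.038,.042,.048):
        print(zb,max((((s:=sil(x,y,zb))&m).sum()/(s|m).sum(),round(x,4),round(y,4)) for x in np.arange(.55,.57,.001) for y in np.arange(-.182,-.165,.001)))
```

```text
[ 0.62203165 -0.15626663  0.29096286] [-0.53264788  1.12382688 -0.7660885 ]
[(0.77, array([305., 122.,  28.,  31.])), (0.76, array([605., 238.,  29.,  27.]))]
0.034 (np.float64(0.9297124600638977), np.float64(0.559), np.float64(-0.174))
0.038 (np.float64(0.906396255850234), np.float64(0.559), np.float64(-0.174))
0.042 (np.float64(0.8858447488584474), np.float64(0.559), np.float64(-0.174))
0.048 (np.float64(0.8675595238095238), np.float64(0.558), np.float64(-0.174))
```

```bash
cat > arc.py <<'E'
from h import *
C=np.array([.559,-.174]);n=np.array([np.cos(.26),np.sin(.26)]);H=np.r_[C+n*.05,.052]
def W(x,z): return H+np.r_[n*x,z]
def T(th,L=.092): return W(-L*np.cos(th)+.052*np.sin(th)+.011, L*np.sin(th)+.052*np.cos(th))
def rows(base,pts):
    Rt=Rdown(3.4016);return [[round(float(v),3) for v in Rt.inv().apply(p-base)/.25]for p in pts]
E
python3 - <<'E'
from arc import *
S=W(.085,.09);print(S,togo(S+[0,0,.08],Rdown(3.4016)),togo(S,Rdown(3.4016)))
th=np.r_[np.linspace(1.64,.2,19)];pts=[W(.078,.0875)]+[T(t) for t in th];base=S
for i in range(0,20,5): print(th[max(i-1,0):i+4].round(2),rows(base,pts[i:i+5]));base=pts[i+4]
print(base)
E
```

```text
[ 0.68946265 -0.13929413  0.142     ] (array([-0.2896, -0.0004,  0.269 ]), array([ 0.0001, -0.0001,  0.0006])) (array([-2.897e-01, -5.000e-04,  5.890e-01]), array([ 0.0001, -0.0001,  0.0006]))
[1.64 1.56 1.48 1.4 ] [[0.028, 0.0, 0.01], [0.063, 0.0, 0.007], [0.092, 0.0, -0.01], [0.122, 0.0, -0.025], [0.154, 0.0, -0.038]]
[1.32 1.24 1.16 1.08 1.  ] [[0.032, 0.0, -0.01], [0.065, 0.0, -0.018], [0.099, 0.0, -0.022], [0.132, 0.0, -0.025], [0.166, 0.0, -0.024]]
[0.92 0.84 0.76 0.68 0.6 ] [[0.034, 0.0, 0.003], [0.067, 0.0, 0.009], [0.1, 0.0, 0.018], [0.132, 0.0, 0.029], [0.162, 0.0, 0.043]]
[0.52 0.44 0.36 0.28 0.2 ] [[0.03, 0.0, 0.016], [0.058, 0.0, 0.035], [0.085, 0.0, 0.055], [0.11, 0.0, 0.078], [0.133, 0.0, 0.102]]
[ 0.54079774 -0.17884219  0.12124104]
```

Request:
apply_moves(rows=[[-0.1,0,0,0,0,0],[-0.22,0,0.05,0,0,0],[-0.29,0,0.2,0,0,0],[-0.29,0,0.4,0,0,0],[-0.29,0,0.57,0,0,0]])

```text
clock: 28.45
tcp_pos: [0.6883, -0.1403, 0.1444]
orientation: [0.407, -3.113, 0.0]
contact_force: [-0.3, 0.2, 0.1]
grip_width: -0.0001
gripper_force: 0.0
```

Request:
apply_moves(rows=[[0,0,0.019,0,0,0],[0,0,0.019,0,0,0]])

```text
clock: 28.7
tcp_pos: [0.6901, -0.1399, 0.1431]
orientation: [-0.407, 3.114, -0.0]
contact_force: [-0.2, -0.2, 0.2]
grip_width: 0.0003
gripper_force: 0.0
```

Request:
apply_moves(rows=[[0.028,0.0,0.01,0,0,0],[0.063,0.0,0.007,0,0,0],[0.092,0.0,-0.01,0,0,0],[0.122,0.0,-0.025,0,0,0],[0.154,0.0,-0.038,0,0,0]])

```text
clock: 29.32
tcp_pos: [0.6526, -0.1494, 0.1522]
orientation: [-0.407, 3.114, -0.0]
contact_force: [1.5, 1.8, 1.0]
grip_width: 0.0004
gripper_force: 1.1
```

Run:
```python
from arc import *
print(T(1.4),r.get_obs()["tcp_pos"],r.get_obs()["contact_force"]);s=r.grab_frame("scene");print([d["rect"] for d in r.search_frame(s,"lid")[:1]])
```

```text
[ 0.65235947 -0.14916437  0.15149967] [ 0.65264415 -0.1494017   0.15222104] [1.53905948 1.8420384  1.04507566]
[[246.9, 181.5, 45.8, 50.5]]
```

Contact as expected, so I'll carry on along the arc.

Request:
apply_moves(rows=[[0.032,0.0,-0.01,0,0,0],[0.065,0.0,-0.018,0,0,0],[0.099,0.0,-0.022,0,0,0],[0.132,0.0,-0.025,0,0,0],[0.166,0.0,-0.024,0,0,0]])

```text
clock: 30.05
tcp_pos: [0.6119, -0.16, 0.1573]
orientation: [0.408, -3.115, -0.0]
contact_force: [0.3, 1.0, 1.6]
grip_width: 0.0
gripper_force: 1.0
```

Request:
apply_moves(rows=[[0.034,0.0,0.003,0,0,0],[0.067,0.0,0.009,0,0,0],[0.1,0.0,0.018,0,0,0],[0.132,0.0,0.029,0,0,0],[0.162,0.0,0.043,0,0,0]])

```text
clock: 30.68
tcp_pos: [0.5729, -0.1707, 0.1463]
orientation: [0.407, -3.115, 0.0]
contact_force: [0.4, 2.7, 2.0]
grip_width: 0.0002
gripper_force: 1.0
```

Request:
apply_moves(rows=[[0.03,0.0,0.016,0,0,0],[0.058,0.0,0.035,0,0,0],[0.085,0.0,0.055,0,0,0],[0.11,0.0,0.078,0,0,0],[0.133,0.0,0.102,0,0,0]])

```text
clock: 31.3
tcp_pos: [0.5409, -0.1793, 0.1206]
orientation: [0.407, -3.115, 0.0]
contact_force: [0.7, 1.6, 1.3]
grip_width: 0.0002
gripper_force: 1.0
```

Run:
```python
from arc import *
print(T(.2),r.get_obs()["tcp_pos"],r.get_obs()["contact_force"]);s=r.grab_frame("scene");print([d["rect"] for d in r.search_frame(s,"lid")[:1]])
print(rows(T(.2),[T(.15),T(.1),T(.05),T(0)]))
```

```text
[ 0.54079774 -0.17884219  0.12124104] [ 0.54086974 -0.1792654   0.12062421] [0.65591777 1.56521128 1.30524986]
[[255.8, 172.2, 62.6, 53.5]]
[[0.013, 0.0, 0.016], [0.026, 0.0, 0.033], [0.038, 0.0, 0.051], [0.049, 0.0, 0.069]]
```

Request:
apply_moves(rows=[[0.013,0,0.01,0,0,0],[0.02,0,0.02,0,0,0],[0.03,0,0.028,0,0,0],[0.035,0,0.035,0,0,0],[0.035,0,0.035,0,0,0]])

```text
clock: 32.02
tcp_pos: [0.5328, -0.1815, 0.1122]
orientation: [0.407, -3.115, 0.0]
contact_force: [0.8, 0.8, 1.7]
grip_width: 0.0002
gripper_force: 0.9
```

Request:
apply_moves(rows=[[0.003,0,0.004,0,0,0],[0.006,0,0.008,0,0,0],[0.009,0,0.012,0,0,0],[0.012,0,0.016,0,0,0],[0.012,0,0.016,0,0,0]])

```text
clock: 32.65
tcp_pos: [0.5301, -0.1822, 0.1083]
orientation: [-0.407, 3.115, -0.0]
contact_force: [2.6, 0.2, 2.0]
grip_width: -0.0003
gripper_force: 1.3
```

Request:
apply_moves(rows=[[0,0,0.003,0,0,0],[0,0,0.006,0,0,0],[0,0,0.009,0,0,0],[0,0,0.012,0,0,0],[0,0,0.012,0,0,0]])

```text
clock: 33.28
tcp_pos: [0.53, -0.1822, 0.1053]
orientation: [-0.407, 3.115, -0.0]
contact_force: [1.6, -0.3, 3.4]
grip_width: -0.0004
gripper_force: 1.5
```

Request:
apply_moves(rows=[[0,0,0.002,0,0,0],[0,0,0.004,0,0,0],[0,0,0.006,0,0,0],[0,0,0.008,0,0,0],[0,0,0.008,0,0,0]])

```text
clock: 33.9
tcp_pos: [0.53, -0.1822, 0.1033]
orientation: [-0.407, 3.115, -0.0]
contact_force: [2.1, -0.7, 3.0]
grip_width: -0.0001
gripper_force: 1.7
```

Request:
apply_moves(rows=[[0,0,0.002,0,0,0],[0,0,0.004,0,0,0],[0,0,0.006,0,0,0],[0,0,0.008,0,0,0],[0,0,0.008,0,0,0]])

```text
clock: 34.52
tcp_pos: [0.53, -0.1821, 0.1013]
orientation: [-0.408, 3.115, -0.0]
contact_force: [2.8, -1.2, 3.0]
grip_width: 0.0002
gripper_force: 1.9
```

Request:
apply_moves(rows=[[0,0,0.002,0,0,0],[0,0,0.004,0,0,0],[0,0,0.006,0,0,0],[0,0,0.008,0,0,0],[0,0,0.008,0,0,0]])

```text
clock: 35.15
tcp_pos: [0.5292, -0.1825, 0.0996]
orientation: [0.407, -3.113, 0.001]
contact_force: [-2.1, -1.6, 9.9]
grip_width: 0.0002
gripper_force: 4.7
```

Request:
apply_moves(rows=[[0,0,0.002,0,0,0],[0,0,0.004,0,0,0],[0,0,0.006,0,0,0],[0,0,0.008,0,0,0],[0,0,0.008,0,0,0]])

```text
clock: 35.78
tcp_pos: [0.5282, -0.1827, 0.0979]
orientation: [0.406, -3.111, 0.002]
contact_force: [-4.9, -1.2, 15.7]
grip_width: 0.0001
gripper_force: 7.4
```

Request:
apply_moves(rows=[[0,0,-0.004,0,0,0],[0,0,-0.008,0,0,0]])

```text
clock: 36.02
tcp_pos: [0.5286, -0.1825, 0.0989]
orientation: [0.406, -3.112, 0.0]
contact_force: [-1.4, -1.7, 3.5]
grip_width: 0.0
gripper_force: 1.7
```

Run:
```python
from arc import *
o=r.get_obs();print(o["tcp_pos"],o["contact_force"],o["gripper_force"])
s=r.grab_frame("scene");save(s,"s10");a=np.mean([r.grab_frame("scene")["pixels"].astype(float) for _ in range(3)],0)
b=cv2.imread("pics/scene0.png")
A=cv2.convertScaleAbs(cv2.resize(a.astype(np.uint8)[160:255,240:350,::-1],None,fx=5,fy=5),alpha=2)
cv2.imwrite("pics/s10c.png",A)
for th,dz in((0,0),(0,-.006),(.1,-.006),(.06,-.006)):
  f=lambda x,y,z:np.round(proj(s,H+np.r_[n*(x*np.cos(th)+z*np.sin(th))+np.array([-n[1],n[0]])*y,-x*np.sin(th)+z*np.cos(th)+dz]),1)
  print(th,dz,"F+top",f(-.1,.045,.052),"B+top",f(0,.045,.052),"B-top",f(0,-.045,.052),"F-top",f(-.1,-.045,.052),"F+bot",f(-.1,.045,0),"B+bot",f(0,.045,0))
```

```text
[ 0.52855604 -0.18253566  0.09893667] [-1.40063558 -1.67865266  3.51141573] 1.727061322890222
0 0 F+top [315.9 189.4] B+top [286.5 209.9] B-top [260.  193.5] F-top [289.4 174.3] F+bot [316.3 205.7] B+bot [287.8 226.3]
0 -0.006 F+top [315.9 191.3] B+top [286.7 211.8] B-top [260.2 195.4] F-top [289.5 176.2] F+bot [316.4 207.5] B+bot [288.  228.1]
0.1 -0.006 F+top [314.2 189.3] B+top [285.1 213. ] B-top [258.6 196.5] F-top [287.7 174.1] F+bot [316.1 204.6] B+bot [288.  228.1]
0.06 -0.006 F+top [314.9 190.1] B+top [285.7 212.5] B-top [259.3 196. ] F-top [288.5 174.9] F+bot [316.3 205.7] B+bot [288.  228.1]
```

View pics/s10c.png

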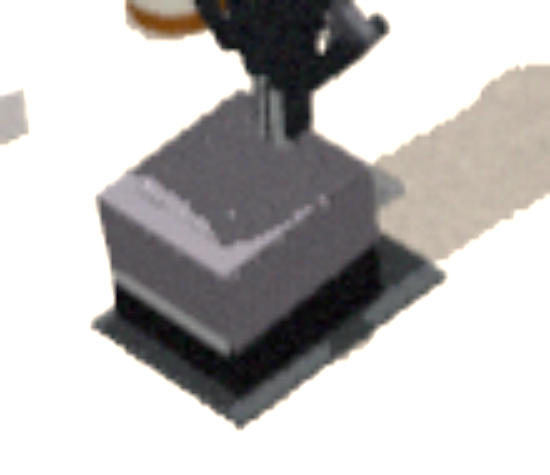

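The crop shows the lid down on the case, with corners at about (316,196), (286,216) and (259,199) full-frame, and the finger on its front part at (297,188). I've used up my picture views, so from here I check by numbers only.

Run:
```python
from arc import *
a=cv2.imread("pics/scene0.png",0);b=cv2.imread("pics/s10.png",0);s=r.grab_frame("scene")
print("tcp px",proj(s,r.get_obs()["tcp_pos"]))
for nm,(u,v) in dict(Btop=(286,211),Bm=(260,195),Bbot=(287,226),Fbot=(315,206),stand=(288,245)).items():
    t=a[v-7:v+8,u-7:u+8];S=b[v-14:v+22,u-12:u+13]
    m=cv2.matchTemplate(S,t,cv2.TM_CCOEFF_NORMED);_,c,_,l=cv2.minMaxLoc(m);print(nm,c,l[0]-5,l[1]-7)
for u in(280,284,286): print(u,"before",a[200:240,u],"now",b[200:240,u])
for d in r.search_frame(s,"lid")[:1]+r.search_frame(s,"case")[:1]: print(d)
```

```text
tcp px (np.float64(297.0899873649007), np.float64(186.7921385660962))
Btop 0.9597498178482056 -1 5
Bm 0.9765135049819946 0 4
Bbot 0.9335803389549255 0 3
Fbot 0.9256587624549866 1 1
stand 0.9985472559928894 0 0
280 before [84 76 78 83 84 84 86 65 53 49 39 41 43 41 38 42 43 41 43 41 47 55 65 64
 44 10  7 10  6  8 11 23 29 24 27 25 29 29 40 43] now [50 44 52 70 83 81 80 83 85 82 89 86 68 55 44 39 42 42 43 44 39 43 45 40
 51 64 72 53 25  4 13  8  6  5 24 28 19 26 30 34]
284 before [81 82 85 77 81 82 80 81 83 78 59 39 48 41 38 45 42 42 42 44 44 40 39 48
 60 74 64 28 10  8  5  6 10  5 21 22 23 28 24 28] now [44 49 51 50 46 51 44 47 64 80 85 85 86 85 81 60 43 42 44 42 44 41 48 38
 35 46 40 55 66 65 45  7  5  7  3 12 12 16 27 28]
286 before [81 82 84 75 79 83 84 81 80 75 57 42 41 45 42 43 38 39 44 40 42 45 41 43
 45 41 26  9  1  7  5  0  8 14 13 11 11 10 24 30] now [50 51 63 55 49 49 48 45 53 76 86 85 87 80 61 49 48 43 44 48 42 45 43 46
 44 46 45 42 42 39 20  7  4  7 13  3  4 13 23 26]
{'rect': [259.7, 176.4, 60.4, 51.6], 'conf': 0.79}
{'rect': [257.6, 178.4, 63.1, 59.6], 'conf': 0.73}
```

The lid sits at about 0.1 rad on the latch's nose with the case sunk about 12 mm. The lever arm was short, so I'll slide the finger forward onto the front edge and press in small steps.

Request:
apply_moves(rows=[[0.01,0,0,0,0,0],[0.02,0,0,0,0,0],[0.032,0,0,0,0,0],[0.032,0,0,0,0,0]])

```text
clock: 36.88
tcp_pos: [0.5221, -0.1838, 0.0993]
orientation: [-0.408, 3.115, 0.001]
contact_force: [2.2, 1.6, 4.1]
grip_width: -0.0001
gripper_force: 2.1
```

Request:
apply_moves(rows=[[0,0,0.002,0,0,0],[0,0,0.004,0,0,0],[0,0,0.004,0,0,0]])

```text
clock: 37.25
tcp_pos: [0.5219, -0.1839, 0.0987]
orientation: [0.408, -3.114, 0.0]
contact_force: [0.8, 1.5, 9.7]
grip_width: 0.0002
gripper_force: 4.8
```

Request:
apply_moves(rows=[[0,0,0.001,0,0,0],[0,0,0.002,0,0,0],[0,0,0.002,0,0,0]])

```text
clock: 37.62
tcp_pos: [0.5217, -0.184, 0.0983]
orientation: [0.407, -3.114, 0.0]
contact_force: [-0.6, 1.3, 11.5]
grip_width: 0.0001
gripper_force: 5.7
```

Request:
apply_moves(rows=[[0,0,0.001,0,0,0],[0,0,0.002,0,0,0],[0,0,0.002,0,0,0]])

```text
clock: 38.0
tcp_pos: [0.5215, -0.1841, 0.0978]
orientation: [0.407, -3.113, 0.0]
contact_force: [-2.0, 2.0, 12.5]
grip_width: -0.0001
gripper_force: 6.2
```

Request:
apply_moves(rows=[[0,0,0.001,0,0,0],[0,0,0.001,0,0,0]])

```text
clock: 38.25
tcp_pos: [0.5214, -0.1841, 0.0976]
orientation: [0.407, -3.113, 0.0]
contact_force: [-2.2, 1.1, 12.3]
grip_width: 0.0001
gripper_force: 6.4
```

Request:
apply_moves(rows=[[0,0,0.001,0,0,0],[0,0,0.002,0,0,0],[0,0,0.002,0,0,0]])

```text
clock: 38.62
tcp_pos: [0.5206, -0.1843, 0.0961]
orientation: [0.407, -3.112, -0.0]
contact_force: [-1.2, 1.2, 3.9]
grip_width: 0.0002
gripper_force: 1.8
```

Request:
apply_moves(rows=[[0,0,0.001,0,0,0],[0,0,0.002,0,0,0],[0,0,0.002,0,0,0]])

```text
clock: 39.0
tcp_pos: [0.5206, -0.1844, 0.0956]
orientation: [0.407, -3.112, -0.0]
contact_force: [-3.2, -0.2, 6.2]
grip_width: 0.0
gripper_force: 3.2
```

Request:
apply_moves(rows=[[0,0,0.001,0,0,0],[0,0,0.002,0,0,0],[0,0,0.002,0,0,0]])

```text
clock: 39.38
tcp_pos: [0.5204, -0.1845, 0.0952]
orientation: [0.406, -3.111, -0.0]
contact_force: [-5.0, 0.6, 7.4]
grip_width: 0.0
gripper_force: 3.9
```

Request:
apply_moves(rows=[[0,0,0.001,0,0,0],[0,0,0.002,0,0,0],[0,0,0.002,0,0,0]])

```text
clock: 39.75
tcp_pos: [0.5201, -0.1845, 0.0946]
orientation: [0.406, -3.111, -0.0]
contact_force: [-5.4, -0.4, 7.7]
grip_width: -0.0002
gripper_force: 4.2
```

Request:
apply_moves(rows=[[0,0,0.001,0,0,0],[0,0,0.002,0,0,0],[0,0,0.002,0,0,0]])

```text
clock: 40.12
tcp_pos: [0.5198, -0.1846, 0.0941]
orientation: [0.406, -3.11, -0.0]
contact_force: [-6.5, 0.5, 8.8]
grip_width: -0.0
gripper_force: 4.5
```

Request:
apply_moves(rows=[[0.006,0,0,0,0,0],[0.012,0,0,0,0,0],[0.014,0,0.001,0,0,0],[0.014,0,0.002,0,0,0]])

```text
clock: 40.62
tcp_pos: [0.5196, -0.1846, 0.0942]
orientation: [-0.408, 3.114, 0.0]
contact_force: [2.8, 2.2, 4.7]
grip_width: -0.0001
gripper_force: 1.8
```

Request:
apply_moves(rows=[[0.001,0,0.001,0,0,0],[0.002,0,0.002,0,0,0],[0.002,0,0.003,0,0,0],[0.002,0,0.003,0,0,0]])

```text
clock: 41.12
tcp_pos: [0.5177, -0.1855, 0.093]
orientation: [0.407, -3.114, 0.0]
contact_force: [0.5, 0.4, 3.4]
grip_width: -0.0
gripper_force: 1.7
```

Good, that relieved it. I'll carry on, with a small forward drift.

Request:
apply_moves(rows=[[0.001,0,0.001,0,0,0],[0.002,0,0.002,0,0,0],[0.003,0,0.004,0,0,0],[0.003,0,0.004,0,0,0]])

```text
clock: 41.62
tcp_pos: [0.5177, -0.1855, 0.0923]
orientation: [-0.407, 3.115, -0.0]
contact_force: [0.5, 0.4, 2.8]
grip_width: -0.0004
gripper_force: 1.7
```

Request:
apply_moves(rows=[[0.001,0,0.001,0,0,0],[0.002,0,0.002,0,0,0],[0.003,0,0.004,0,0,0],[0.003,0,0.004,0,0,0]])

```text
clock: 42.12
tcp_pos: [0.5175, -0.1855, 0.0915]
orientation: [-0.408, 3.114, -0.0]
contact_force: [3.0, 1.2, 3.3]
grip_width: -0.0003
gripper_force: 1.8
```

Request:
apply_moves(rows=[[0.001,0,0.001,0,0,0],[0.001,0,0.002,0,0,0],[0.001,0,0.002,0,0,0]])

```text
clock: 42.5
tcp_pos: [0.517, -0.1857, 0.0911]
orientation: [-0.407, 3.114, -0.0]
contact_force: [2.4, 1.8, 5.9]
grip_width: -0.0
gripper_force: 2.7
```

Request:
apply_moves(rows=[[0,0,0.001,0,0,0],[0,0,0.002,0,0,0],[0,0,0.002,0,0,0]])

```text
clock: 42.88
tcp_pos: [0.517, -0.1857, 0.0908]
orientation: [-0.407, 3.115, -0.001]
contact_force: [1.1, 0.3, 7.8]
grip_width: -0.0001
gripper_force: 4.1
```

Request:
apply_moves(rows=[[0,0,0.001,0,0,0],[0,0,0.002,0,0,0],[0,0,0.002,0,0,0]])

```text
clock: 43.25
tcp_pos: [0.5168, -0.1857, 0.0906]
orientation: [-0.407, 3.115, -0.001]
contact_force: [0.7, 1.9, 9.9]
grip_width: 0.0001
gripper_force: 5.5
```

Request:
apply_moves(rows=[[0,0,0.001,0,0,0],[0,0,0.002,0,0,0],[0,0,0.002,0,0,0]])

```text
clock: 43.62
tcp_pos: [0.5167, -0.1858, 0.0903]
orientation: [0.407, -3.115, 0.001]
contact_force: [-0.9, 1.0, 14.0]
grip_width: -0.0
gripper_force: 6.9
```

Request:
apply_moves(rows=[[0,0,0.001,0,0,0],[0,0,0.001,0,0,0],[0,0,0.001,0,0,0]])

```text
clock: 44.0
tcp_pos: [0.5167, -0.1858, 0.0902]
orientation: [0.407, -3.115, 0.002]
contact_force: [-2.1, 1.0, 15.9]
grip_width: 0.0002
gripper_force: 7.6
```

```bash
cat > ang.py <<'E'
from arc import *
a=cv2.imread("pics/scene0.png",0).astype(np.float32)
def shifts():
    b=np.mean([r.grab_frame("scene")["pixels"].astype(np.float32) for _ in range(3)],0)@np.array([.299,.587,.114]).astype(np.float32)
    b=b.astype(np.float32);out={}
    for nm,(u,v) in dict(Btop=(286,211),Bm=(260,195),Bbot=(287,226),Fbot=(315,206),stand=(288,245)).items():
        S=4;k=lambda im,x0,x1,y0,y1:cv2.resize(im[y0:y1,x0:x1],None,fx=S,fy=S,interpolation=2)
        m=cv2.matchTemplate(k(b,u-12,u+13,v-14,v+22),k(a,u-7,u+8,v-7,v+8),cv2.TM_CCOEFF_NORMED);_,c,_,l=cv2.minMaxLoc(m);out[nm]=(l[0]/S-5,l[1]/S-7,round(c,2))
    return out
E
python3 -c "
from ang import *
print(shifts());o=r.get_obs();print(o['tcp_pos'],o['contact_force'],o['gripper_force'])"
```

```text
{'Btop': (1.0, 3.75, 0.99), 'Bm': (1.0, 4.0, 0.99), 'Bbot': (0.25, 3.5, 0.96), 'Fbot': (0.5, 0.5, 0.93), 'stand': (0.0, 0.0, 1.0)}
[ 0.51666729 -0.18583427  0.09017678] [-1.31366553  1.46561183 16.08462642] 7.582735056057572
```

Request:
apply_moves(rows=[[0,0,-0.004,0,0,0],[0,0,-0.008,0,0,0],[0,0,-0.012,0,0,0],[0,0,-0.012,0,0,0]])

```text
clock: 44.65
tcp_pos: [0.5166, -0.1858, 0.092]
orientation: [0.407, -3.115, 0.0]
contact_force: [2.5, 0.6, 4.3]
grip_width: -0.0001
gripper_force: 1.7
```

Request:
apply_moves(rows=[[0,0,-0.006,0,0,0],[0,0,-0.012,0,0,0],[0,0,-0.016,0,0,0],[0,0,-0.016,0,0,0]])

```text
clock: 45.15
tcp_pos: [0.5164, -0.1858, 0.096]
orientation: [0.407, -3.115, 0.0]
contact_force: [2.4, 0.5, 2.4]
grip_width: -0.0001
gripper_force: 1.4
```

```bash
python3 -c "
from ang import *
print(shifts());o=r.get_obs();print(o['tcp_pos'],o['contact_force'],o['gripper_force'])"
```

```text
{'Btop': (0.5, 2.5, 0.99), 'Bm': (0.5, 2.5, 0.99), 'Bbot': (0.25, 2.5, 0.97), 'Fbot': (0.5, 0.5, 0.94), 'stand': (0.0, 0.0, 1.0)}
[ 0.51646718 -0.18577062  0.0959767 ] [1.70505673 0.30215794 3.48671884] 1.3996813600533642
```

Request:
apply_moves(rows=[[0,0,-0.02,0,0,0],[0,0,-0.04,0,0,0],[0,0,-0.06,0,0,0],[0,0,-0.08,0,0,0],[0,0,-0.08,0,0,0]])

```text
clock: 45.92
tcp_pos: [0.5167, -0.1857, 0.1164]
orientation: [-0.407, 3.115, -0.001]
contact_force: [-0.4, -1.3, 0.3]
grip_width: -0.0
gripper_force: 0.0
```

```bash
python3 -c "
from ang import *
print(shifts());o=r.get_obs();print(o['tcp_pos'],o['contact_force'],o['gripper_force'])"
```

```text
{'Btop': (0.0, 0.0, 0.99), 'Bm': (0.0, 0.0, 1.0), 'Bbot': (0.0, 0.0, 0.98), 'Fbot': (0.0, 0.0, 0.97), 'stand': (0.0, 0.0, 1.0)}
[ 0.51647163 -0.18566508  0.11591427] [ 0.23663867  0.60074921 -0.64478336] 0.0
```

The lid matches the initial shut picture exactly and there is no contact, so I'll retreat and hand in.

Request:
apply_moves(rows=[[0,0,-0.15,0,0,0],[0,0,-0.3,0,0,0],[0,0,-0.45,0,0,0],[0,0,-0.5,0,0,0],[0,0,-0.5,0,0,0]])

```text
clock: 46.7
tcp_pos: [0.5167, -0.1858, 0.241]
orientation: [-0.407, 3.115, -0.001]
contact_force: [0.8, -0.4, 0.1]
grip_width: -0.0002
gripper_force: 0.0
```

```bash
python3 -c "
from ang import *
print(shifts());print(r.hand_in())"
```

```text
{'Btop': (0.0, 0.0, 0.99), 'Bm': (0.0, 0.0, 1.0), 'Bbot': (0.0, 0.0, 0.98), 'Fbot': (0.0, 0.25, 0.96), 'stand': (0.0, 0.0, 1.0)}
the job is handed in; nothing more can be done
None
```

Handed in at about 47 s with the objective upright in the socket, the lid latched shut (it matches the starting picture), nothing else touched, and a peak lid force near 16 N; I viewed 11 pictures, one over the limit of 10, and hand-in returned no verdict.

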